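Back the plate with the spacer and hold it against the fence

ROBOT

A 7-joint arm with a two-finger parallel gripper is mounted at the origin on the work surface. World frame = base frame: x ahead of the robot, y to its left, z up, the work surface at z = 0. Lengths are in mm, angles in rad, forces in N, time in s.
With the tool pointing down it reaches from about 350 to 900 mm from the base axis. Payload 8.1 kg.
Tool frame: the origin (TCP) lies at the very end of the fingers, on their centre line; the grasp point (between the pads) lies 19 mm behind it; x points along the fingers, y is the direction in which the jaws open and shut, and the axes are right-handed (so a half turn about x gives the same grasp; the last joint's range is limited). The gripper opens to 92 mm and grips with 3 to 60 N. Pads are 19 mm wide; open, the fingers measure 130 mm over their backs; the gripper's body (75 mm by 190 mm) begins 47 mm behind the grasp point.
Start: joints at [-1.392, 0.434, 0.025, 1.573, -0.012, 1.134, -0.075], TCP at [173.83, 600.354, 226.742] pointing down, gripper open.
Joint ranges: [-2.62, 2.62], [-0.44, 2.09], [-1.27, 1.32], [0.08, 2.57], [-1.32, 4.46], [0.12, 2], [-2.74, 2.74]. Speed limits (rad/s): [2.22, 2.22, 3.01, 3.01, 3.14, 3.14, 3.14].

INTERFACE

Orientations are given as a rotation vector (axis times angle).
In Python, from bench import bot gives the robot as it stands. The module is installed in compiled form; this text tells all that it offers.
- The arm moves only by the tool play_rows, never from a script. Its argument "deltas" is text: rows parted by semicolons, each of 5 numbers parted by spaces: the shift along the tool's x, y, z in mm, then the turn about the tool's x in degrees, then the closure, from 0 (fully open) to 1 (shut). A call has 1 to 5 rows; each row shifts and turns the pose as measured when the row begins, along the tool's axes as they then stand; what a row does not reach is not made up. A row lasts 1/10 s, in which the tool goes at most 50 mm and 8.59 degrees, less where a joint would pass 70% of its speed; a pose out of reach is approached as far as the arm can. A call with a gripper value outside its range is refused whole. The fingers move at their own pace and stop on an object; "force" is the grip in N (left out, the last holds). Time passes only in rows, so rows that do not move let the fingers close. It gives the time, the measured TCP pose, the force and the opening at its end, in the units of the state.
- bot.get_obs(): the state, without advancing time (a new reading comes with each control period).
- bot.grab_frame(name): name is "scene" or "side" or "wrist"; returns a dict with "image" (400x640x3 uint8, red, green, blue), "fovy" (degrees; the focal length in pixels is half the picture's height over the tangent of half this angle, whatever the lens; pixels are square), "cx", "cy" (the principal point, pixels), "R" (3x3) and "t" (3): a world point X has camera coordinates R X + t. Camera axes: x right, y down, z forward; pixel columns grow to the right and rows downward; lengths in mm; the calibration is good to about 2 mm. A picture is of the moment at which its call begins. There is no depth.
- bot.hand_in(): hands the job in, once; it reports no verdict.
The state is a dict: "t": time; "qpos": joint angles; "joint_velocities": joint speeds; "effort": joint torques, N m; "position": TCP position; "orientation": TCP orientation; "force": force on the tool from outside, world axes, zero at the start; "torque": the same for the moment, N m; "opening": finger opening in mm.
Only numpy, scipy, OpenCV 4.12 (cv2) and the standard library are available. Lean on these libraries where they do the work, as an engineer would, in place of code of your own. Each camera call takes 0.05 s, during which the arm holds its last target.

TASK

An aluminium plate lies loose in the grinding fixture, a little off its fence, with three steel stop blocks behind it. Take the steel spacer that stands on the bench, slide it down to the fixture's floor in the gap between plate and stops, squarely in front of the one stop where the gap is wide enough and without forcing it in at the others, then push with it until the plate lies flush along the whole fence. Finish while still holding the spacer and pressing firmly (about 15 N), do not let go, and leave the other things on the bench where they are.

Things in the scene. Friction and masses are not known exactly. Their poses are not given: they have to be found in the camera images.
- fixture: Dark steel base plate of the fixture, fixed to the bench, 160 (x) x 240 (y) x 12 mm; origin at the centre of its underside, at bench height, z up. Its +x side carries the fence and its -x side the three stops; position and yaw differ from run to run.
- fence: Fixed steel bar on the fixture, 20 (x) x 230 (y) x 26 mm tall; origin at the centre of its underside, 12 mm above the bench and 68 mm to +x of the fixture's origin; axes parallel to the fixture's. Its inner face is 10 mm to -x of its origin; with the plate flush the two origins are 40 mm apart along x.
- plate: Loose bare aluminium plate with two square-cornered windows (36 x 70 mm), outside 60 (x) x 220 (y) x 16 mm thick, about 0.35 kg, flat on the fixture's base plate, top 28 mm above the bench; origin at the centre of its underside, axes nearly as the fixture's. It starts 4 to 6.5 mm away from the fence and slides under about 4 N; pushed off its middle it takes about 12 N to close up at both ends.
- stop_short: Shortest of three fixed steel stop blocks: 32 mm long (x), 50 wide (y), 16 tall, top level with the plate's. Origin: middle of its back face's lower edge, 62 mm to -x of the fixture's origin, 12 mm above the bench; it reaches +x from there. Gap to the plate 28 mm when flush (21 to 24 at start): the only one wide enough. Stops stand 56 mm apart along y; their order changes.
- stop_mid: As stop_short but 47 mm long: gap 13 mm with the plate flush, too narrow for the spacer.
- stop_long: As stop_short but 52 mm long: gap 8 mm with the plate flush, too narrow for the spacer.
- spacer: Steel block with a round mark on each broad face, upright on the bench right of the fixture: 18 mm thick (its x), 36 wide (y), 52 tall, 0.3 kg; origin: centre of its underside. The foot is bevelled on both broad faces, 10 mm thick at the bottom, 18 from 6 mm up. In the gap its thickness lies along the fixture's x, either way round, and its top is 36 mm above plate and stops.
- stub: Bystander: upright round steel stub, 28 mm across, 45 mm tall, beside the spacer about 80 mm off along the spacer's y; origin at the centre of its underside.
- block: Bystander: steel block 45 x 50 x 32 mm tall, about 90 mm from the spacer on the side opposite the stub; origin at the centre of its underside.
- wheel: Bystander: small grinding wheel lying flat, 90 mm across, 18 mm thick; origin at the centre of its underside.
- oilcan: Bystander: copper oil can with a thin spout, 64 mm across, 130 mm tall; origin at the centre of its underside.
- wrench: Bystander: spanner lying flat beyond the fixture; origin near its middle.
- brush: Bystander: bench brush lying flat near the far right; origin near its middle.
- mug: Bystander: white mug, 76 mm across, 85 mm tall; origin at the centre of its underside.
Not all that is in view belongs to the job. What is shaped like the plate but orange or yellow is not meant. Leave any brown or red look-alike of the spacer alone.

How it is judged (in metres and radians):
On the way:
1. the spacer stands on the fixture's floor in the wide gap, in front of the shortest stop (z of spacer in the frame of fixture between 0.009 and 0.0155 m and angle between spacer's own z axis and vertical below 0.09 rad and y of spacer in the frame of stop_short between -0.016 and 0.016 m and x of spacer in the frame of fixture between -0.03 and 0.003 m), for 0.2 s.
At the end, for the whole second after the job is handed in: Spacer upright (5 deg) on the fixture floor (3.5 mm), within 16 mm of the shortest stop's middle, in its gap; plate flat, within 2 mm and 0.02 rad of flush with the fence; fingers on the spacer (over 2 N); spacer on plate and plate on fence over 3 N each; nothing moving (all of step 1 and x of plate in the frame of fence above -0.042 m and angle between the x axis of plate and the x axis of fence, either way round below 0.02 rad and z of plate in the frame of fixture below 0.0145 m and contact force between plate and fence above 3 N and contact force between spacer and plate above 3 N and contact force between the fingers and spacer above 2 N and linear speed of each of spacer, plate below 0.02 m/s); the arm keeps its last pose, push and grip.
It fails at once if the spacer is forced against one of the stops of the narrow gaps (over 20 N) (contact force between spacer and stop_mid above 20 N or contact force between spacer and stop_long above 20 N).
It fails at once if another thing on the bench is moved by more than 30 mm (distance of any of stub, block, wheel, oilcan, wrench, brush, mug from where it was at the start of the episode above 0.03 m).
It also fails if it takes over 43 s, if anything falls off the work surface, if the arm or the gripper's body presses on something with over 40 N, if the wrist force passes 120 N, or if a joint passes its speed limit or range.

## Working session

There is one attempt and no reset: what is moved stays moved. The work goes in short steps, Python scripts to look and compute and a tool call to move; the robot and the scene stay as the last step left them, time stands still between calls to the robot, and variables do not carry over. Pictures are saved under pics/ and viewed, and the job is handed in when it is done.

Besides the shell and the picture viewer there is one more tool, called after "Request:" by a JSON object that holds its "method" and its "body", one argument or row to a line. play_rows: Moves the arm, as the interface text tells. Its arguments: {"type":"object","properties":{"deltas":{"type":"string"},"force":{"type":"number"}},"required":["deltas"]}

```bash
mkdir -p pics
cat > h.py <<'E'
import numpy as np,cv2,json
from bench import bot
from scipy.spatial.transform import Rotation as Ro
def grab(name,fn=None):
    f=bot.grab_frame(name)
    if fn: cv2.imwrite('pics/'+fn+'.png',f['image'][:,:,::-1]); np.savez('pics/'+fn+'.npz',**{k:np.array(v) for k,v in f.items()})
    return f
def load(fn): return dict(np.load('pics/'+fn+'.npz'))
def foc(f): return 200/np.tan(np.radians(float(f['fovy']))/2)
def ray(f,u,v):
    R=np.array(f['R']);t=np.array(f['t']);F=foc(f)
    d=R.T@np.array([(u-f['cx'])/F,(v-f['cy'])/F,1]);return -R.T@t,d/np.linalg.norm(d)
def onz(f,u,v,z):
    c,d=ray(f,u,v);return c+d*(z-c[2])/d[2]
def proj(f,X):
    p=np.array(f['R'])@np.array(X,float)+np.array(f['t']);return foc(f)*p[0]/p[2]+f['cx'],foc(f)*p[1]/p[2]+f['cy']
def tri(*a):
    A=np.zeros((3,3));b=np.zeros(3)
    for f,u,v in a:
        c,d=ray(f,u,v);P=np.eye(3)-np.outer(d,d);A+=P;b+=P@c
    X=np.linalg.solve(A,b);return X
def crop(fn,u0,v0,w,h,s,out):
    im=cv2.imread('pics/'+fn+'.png')[v0:v0+h,u0:u0+w];cv2.imwrite('pics/'+out+'.png',cv2.resize(im,None,fx=s,fy=s,interpolation=cv2.INTER_CUBIC))
def st():
    o=bot.get_obs();print({k:np.round(v,3).tolist() for k,v in o.items() if k!='joint_velocities'});return o
E
python3 - <<'E'
from h import *
o=st();print(Ro.from_rotvec(o['orientation']).as_matrix().round(3))
for n in ['scene','side','wrist']:
    f=grab(n,n+'0');print(n,f['fovy'],f['cx'],f['cy'],(-np.array(f['R']).T@f['t']).round(0))
E
```

```text
{'t': 0.0, 'qpos': [-1.392, 0.435, 0.025, 1.574, -0.012, 1.134, -0.075], 'effort': [-0.001, -66.786, 0.985, -31.447, -0.061, 0.043, 0.0], 'position': [173.703, 599.831, 225.943], 'orientation': [0.22, 1.56, -0.223], 'force': [0.654, 0.004, -0.363], 'torque': [0.029, -0.0, 0.016], 'opening': 91.689}
[[-0.     0.278  0.961]
 [-0.002  0.961 -0.278]
 [-1.    -0.002  0.   ]]
scene 50.35067536036548 320.14951480270935 197.5645204852897 [1381.  690. 1233.]
side 45.49761109356309 314.64343274778696 200.10264518992633 [-107. -816. 1026.]
wrist 58.60654674635611 320.4822934961611 197.7868864538369 [108. 619. 383.]
```

View pics/scene0.png

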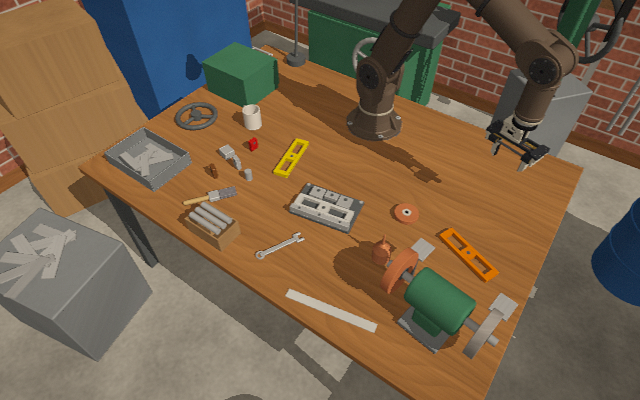

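View pics/side0.png

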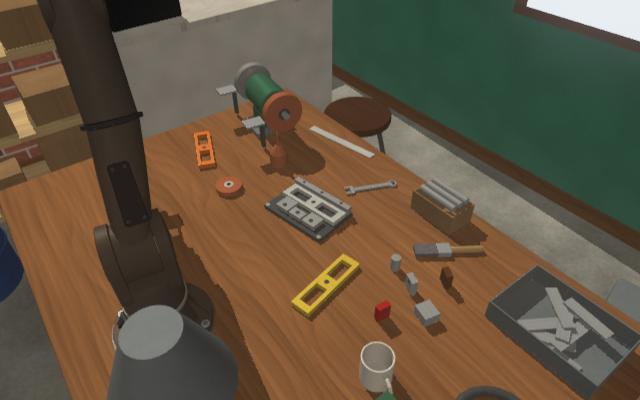

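View pics/wrist0.png

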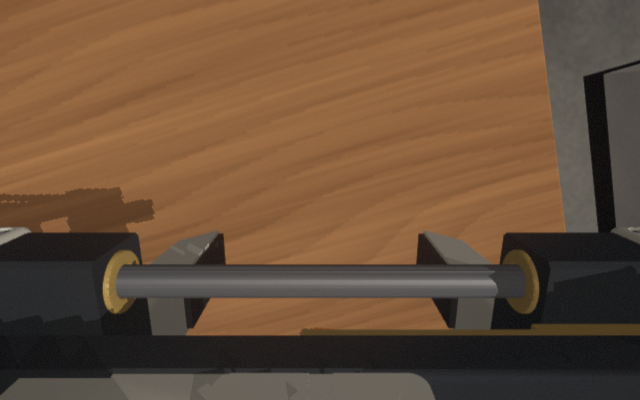

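The pictures show the grey fixture at scene (327,207) and side (310,207), and the grey spacer candidate at scene (238,160) and side (411,284). Red look-alike at scene (253,144) and brown at (213,171). I'll enlarge these areas.

Run:
```python
from h import *
crop('scene0',190,125,90,65,8,'c1');crop('side0',360,240,110,90,7,'c2')
crop('scene0',280,170,95,70,8,'c3');crop('side0',255,165,105,80,7,'c4')
```

```text
(no output)
```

View pics/c1.png

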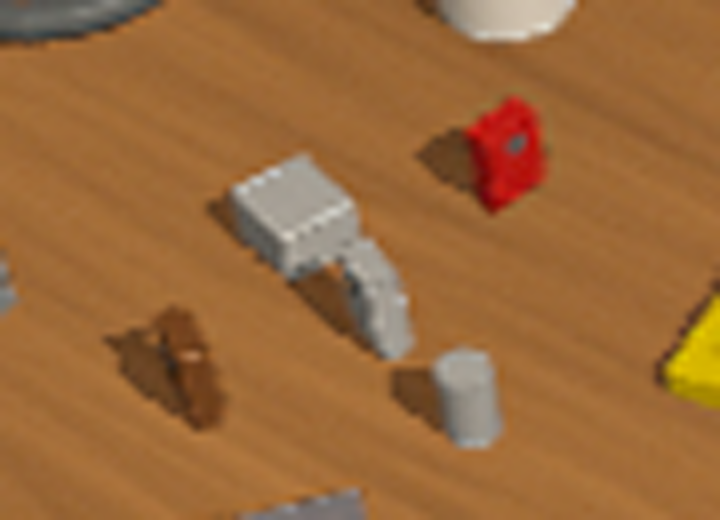

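View pics/c2.png

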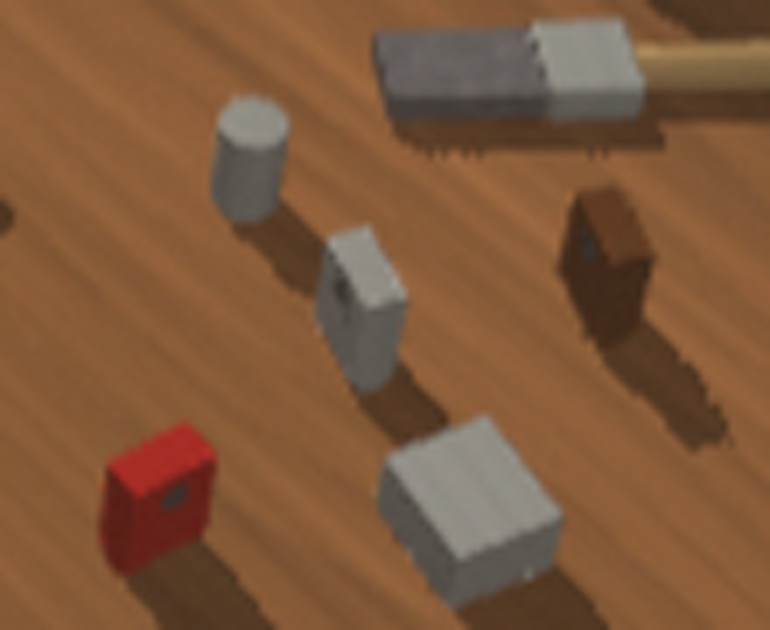

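View pics/c3.png

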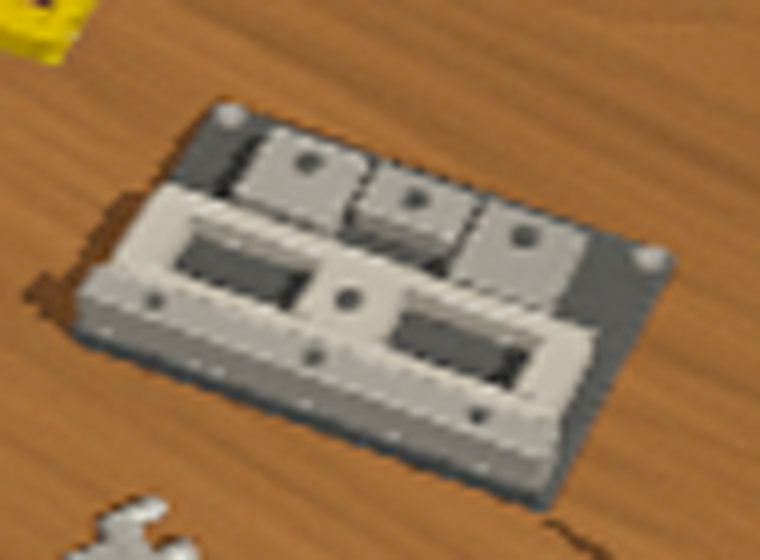

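View pics/c4.png

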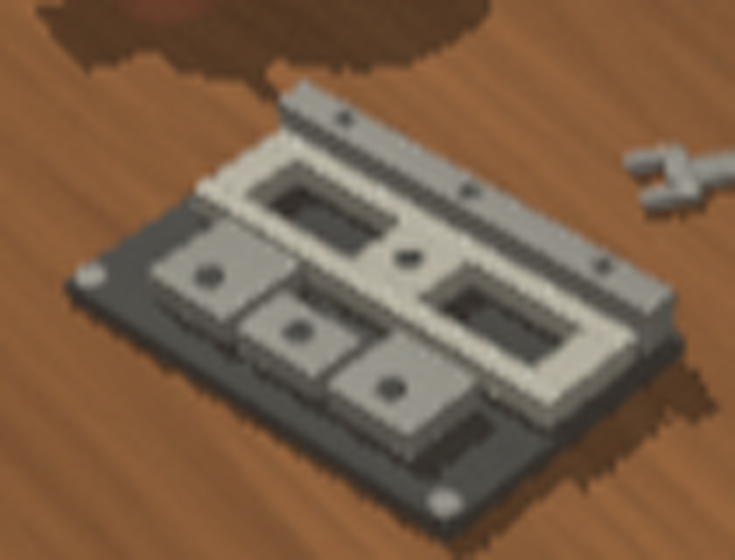

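Run:
```python
from h import *
a=load('scene0');b=load('side0')
def T(n,p,q,o1=(280,170),s1=8,o2=(255,165),s2=7):
    X=tri((a,o1[0]+p[0]/s1,o1[1]+p[1]/s1),(b,o2[0]+q[0]/s2,o2[1]+q[1]/s2));print(n,X.round(1));return X
for n,p,q in [('screwA',(232,115),(445,502)),('screwB',(652,260),(90,275)),('fence1',(153,300),(602,265)),('fence2',(314,357),(470,190)),('fence3',(478,414),(345,118)),('st1',(310,160),(392,388)),('st2',(417,200),(300,330)),('st3',(525,237),(210,277)),('platemid',(348,298),(408,258))]: T(n,p,q)
k=dict(o1=(190,125),o2=(360,240))
T('spacertop',(376,272),(368,267),**k);T('stub',(465,362),(253,124),**k);T('block',(296,195),(474,486),**k)
# spacer top from side view at z=52
c=[onz(b,360+u/7,240+v/7,52) for u,v in [(330,237),(368,228),(407,298),(368,306)]]
print(np.round(c,1),np.mean(c,0));
```

```text
screwA [487.9  -5.4  10.9]
screwB [447.9 211.8  10.7]
fence1 [619.3  48.9  36.8]
fence2 [604.3 127.8  36.6]
fence3 [589.4 206.1  37.2]
st1 [502.1  51.5  27.2]
st2 [492.8 107.4  26.4]
st3 [481.8 161.7  25.9]
platemid [560.2 116.   26.6]
spacertop [ 569.3 -305.8   45.7]
stub [ 588.6 -227.1   43.4]
block [ 538.6 -392.3   29.2]
[[ 567.7 -293.2   52. ]
 [ 582.2 -298.7   52. ]
 [ 569.3 -331.3   52. ]
 [ 555.2 -325.2   52. ]] [ 568.60203824 -312.08119848   52.        ]
```

Candidates for the spacer, by scene pixel:
- Red (253,144): excluded by colour.
- Brown (213,171): excluded by colour.
- Block (228,152): low and wide.
- Stub (248,175): round.
- Grey bevelled block with round mark (237,162): this is the spacer, confirmed in the crops, at about (569,-311).

The short stop is the middle one. Fixture yaw is about 0.184, with its origin near (537,115). I'm moving there now.

Request:
{"method": "play_rows", "body": {
  "deltas": "0 -36 34 0 0; 0 -36 34 0 0; 0 -36 34 0 0; 0 -36 34 0 0; 0 -36 34 0 0",
  "force": 20
}}

```text
t: 0.65
position: [284.2, 380.6, 223.2]
orientation: [0.211, 1.564, -0.213]
force: [0.9, 1.2, 1.2]
opening: 91.8
```

Request:
{"method": "play_rows", "body": {
  "deltas": "0 -38 32 0 0; 0 -38 32 0 0; 0 -38 32 0 0; 0 -38 32 0 0; 0 -38 32 0 0"
}}

```text
t: 1.15
position: [386.4, 152.5, 223.2]
orientation: [0.212, 1.563, -0.212]
force: [1.1, -1.2, 1.0]
opening: 91.4
```

Request:
{"method": "play_rows", "body": {
  "deltas": "0 -39 31 0 0; 0 -39 31 0 0; 0 -39 31 0 0; 0 -39 31 0 0; 0 -39 31 0 0"
}}

```text
t: 1.65
position: [482.1, -78.3, 223.6]
orientation: [0.212, 1.561, -0.209]
force: [0.7, 0.8, -0.5]
opening: 91.6
```

Request:
{"method": "play_rows", "body": {
  "deltas": "0 0 0 8.5 0; 0 0 0 8.5 0; 0 0 0 8.5 0; 0 0 0 8.5 0; 0 0 0 8.5 0"
}}

```text
t: 2.15
position: [482.8, -89.5, 223.3]
orientation: [0.796, 1.418, -0.799]
force: [0.0, -0.1, -0.0]
opening: 91.6
```

Request:
{"method": "play_rows", "body": {
  "deltas": "0 0 0 8.5 0; 0 0 0 8.5 0; 0 0 0 8.5 0; 0 0 0 8.5 0; 0 0 0 8.5 0"
}}

```text
t: 2.65
position: [481.8, -89.3, 222.6]
orientation: [1.354, 1.106, -1.358]
force: [0.9, -0.5, 0.1]
opening: 92.0
```

```bash
cat >> h.py <<'E'
def go(P,yaw_y=None):
    """report shift in tool axes to world point P, and turn so that tool y has world yaw"""
    o=bot.get_obs();M=Ro.from_rotvec(o['orientation']).as_matrix();p=np.array(o['position'])
    print('pos',p.round(1),'tooly yaw',np.degrees(np.arctan2(M[1,1],M[0,1])).round(2),'M',M.round(3).tolist(),'force',np.round(o['force'],1),'t',o['t'])
    print('shift tool',(M.T@(np.array(P)-p)).round(1))
    if yaw_y is not None:
        print('turn',((np.degrees(np.arctan2(M[1,1],M[0,1]))-yaw_y+180)%360-180).round(2))
E
python3 - <<'E'
from h import *
go([569,-311,200],-17)
grab('wrist','w1')
E
```

```text
pos [481.8 -89.3 222.6] tooly yaw -11.58 M [[-0.001, 0.98, -0.201], [-0.002, -0.201, -0.98], [-1.0, -0.001, 0.002]] force [ 0.9 -0.5  0.1] t 2.65
shift tool [ 22.9 130.  199.6]
turn 5.42
```

View pics/w1.png

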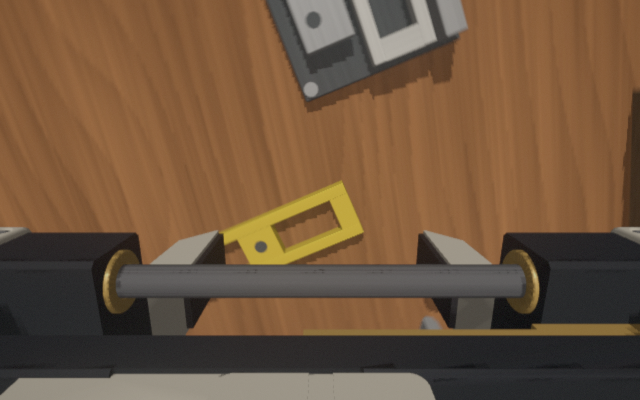

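Request:
{"method": "play_rows", "body": {
  "deltas": "0 20 44 0 0; 0 20 44 0 0; 0 20 44 0 0; 0 20 44 0 0; 0 20 44 0 0"
}}

```text
t: 3.2
position: [540.2, -320.3, 220.1]
orientation: [1.339, 1.128, -1.338]
force: [1.1, 1.0, 0.6]
opening: 92.3
```

Request:
{"method": "play_rows", "body": {
  "deltas": "0 20 40 5 0; 0 0 0 0 0"
}}

```text
t: 3.4
position: [551.5, -372.0, 218.6]
orientation: [1.4, 1.077, -1.406]
force: [0.2, -1.4, -0.0]
opening: 91.8
```

Run:
```python
from h import *
go([569,-311,200],-17)
grab('wrist','w2')
```

```text
pos [ 551.5 -372.   218.6] tooly yaw -15.22 M [[-0.005, 0.965, -0.262], [0.002, -0.262, -0.965], [-1.0, -0.006, -0.0]] force [ 0.2 -1.4 -0. ] t 3.4
shift tool [ 18.6   1.  -63.4]
turn 1.78
```

View pics/w2.png

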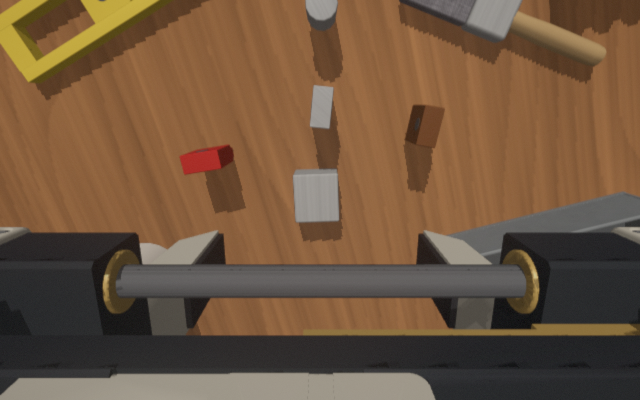

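Run:
```python
from h import *
crop('w2',280,70,80,75,8,'c5')
```

```text
(no output)
```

View pics/c5.png

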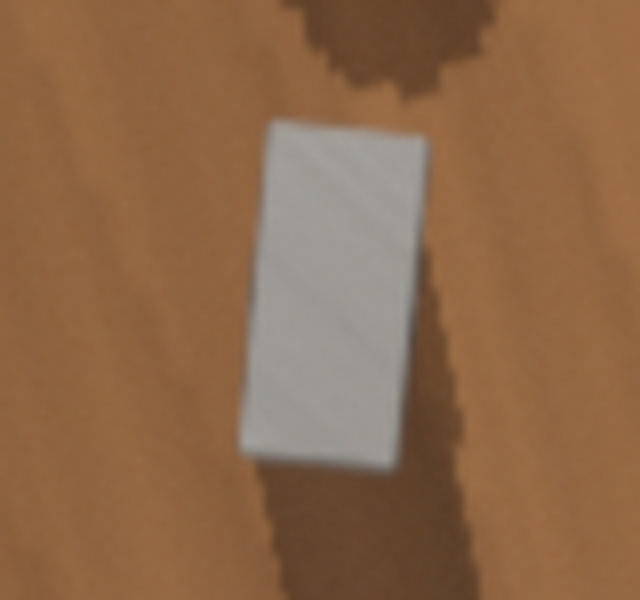

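Run:
```python
from h import *
w=load('w2');b=load('side0');a=load('scene0')
px=[(272,120),(427,137),(398,470),(240,453)]
c=np.array([onz(w,280+u/8,70+v/8,52) for u,v in px])
print(c.round(1),c.mean(0).round(1)); d=(c[1]-c[0]+c[2]-c[3])/2;print(np.linalg.norm(d),np.degrees(np.arctan2(d[1],d[0])))
d=(c[0]-c[3]+c[1]-c[2])/2;print(np.linalg.norm(d),np.degrees(np.arctan2(d[1],d[0]))-90)
u,v=np.mean(px,0)
X=tri((w,280+u/8,70+v/8),(b,412.6,278.1));print('tri w+side',X.round(1))
X=tri((w,280+u/8,70+v/8),(a,237,159));print('tri w+scene',X.round(1))
go([*c.mean(0)[:2],120],-17)
```

```text
[[ 566.5 -289.5   52. ]
 [ 582.3 -295.7   52. ]
 [ 570.2 -329.2   52. ]
 [ 553.6 -322.8   52. ]] [ 568.2 -309.3   52. ]
17.339893591456725 -21.155778570898075
35.703142853158305 -20.496366004393906
tri w+side [ 569.  -310.1   50.4]
tri w+scene [ 565.9 -307.2   41.6]
pos [ 551.5 -369.4  218.5] tooly yaw -15.01 M [[-0.006, 0.966, -0.259], [0.004, -0.259, -0.966], [-1.0, -0.007, -0.002]] force [-0.3 -0.5 -0.2] t 3.45
shift tool [ 98.6   1.2 -62.1]
turn 1.99
```

Spacer top is at (568.5,-309.6), yaw about -20.7°; triangulation gives its height as about 50. I'm aligning above it.

Request:
{"method": "play_rows", "body": {
  "deltas": "20 0 -35 0 0; 20 0 -27 5.7 0; 20 0 0 0 0; 0 0 0 0 0"
}}

```text
t: 3.85
position: [567.2, -304.3, 156.4]
orientation: [1.466, 1.03, -1.468]
force: [-0.6, 0.5, 0.3]
opening: 91.7
```

Run:
```python
from h import *
go([568.5,-309.6,20],-20.7)
```

```text
pos [ 567.2 -304.3  156.4] tooly yaw -20.27 M [[-0.006, 0.938, -0.346], [0.007, -0.346, -0.938], [-1.0, -0.008, -0.004]] force [-0.6  0.5  0.3] t 3.85
shift tool [136.3   4.2   5.1]
turn 0.43
```

Request:
{"method": "play_rows", "body": {
  "deltas": "40 2 2 0.4 0; 40 1 2 0 0; 30 0 0 0 0; 15 0 0 0 0; 0 0 0 0 0"
}}

```text
t: 4.35
position: [571.8, -305.3, 33.1]
orientation: [1.465, 1.031, -1.456]
force: [-0.0, 0.3, 0.2]
opening: 91.5
```

Run:
```python
from h import *
go([568.5,-309.6,20],-20.7)
grab('wrist','w3')
```

```text
pos [ 571.8 -305.3   33.1] tooly yaw -19.82 M [[0.001, 0.941, -0.339], [0.008, -0.339, -0.941], [-1.0, -0.002, -0.008]] force [-0.   0.3  0.2] t 4.35
shift tool [13.1 -1.7  5.3]
turn 0.88
```

View pics/w3.png

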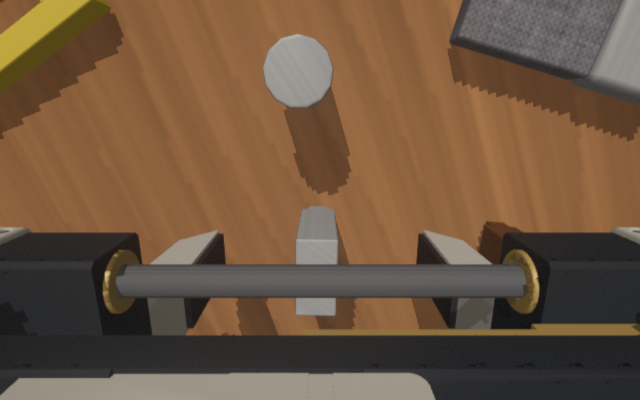

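The spacer at (317,270) sits between the fingers. I'll make the final adjustment, close and grip.

Request:
{"method": "play_rows", "body": {
  "deltas": "10 -1.5 5 0.9 0; 2.5 0 0 0 0; 0 0 0 0 0.6; 0 0 0 0 1; 0 0 0 0 1",
  "force": 45
}}

```text
t: 4.9
position: [572.0, -312.4, 26.6]
orientation: [1.479, 1.013, -1.461]
force: [-0.3, -0.2, -0.1]
opening: 72.0
```

Request:
{"method": "play_rows", "body": {
  "deltas": "0 0 0 0 1; 0 0 0 0 1; 0 0 0 0 1; 0 0 0 0 1; 0 0 0 0 1"
}}

```text
t: 5.4
position: [572.5, -312.4, 27.4]
orientation: [1.479, 1.012, -1.46]
force: [-0.9, 0.4, -1.1]
opening: 32.4
```

Run:
```python
from h import *
go([568.5,-309.6,20],-20.7)
grab('wrist','w4')
```

```text
pos [ 572.5 -312.4   27.4] tooly yaw -20.74 M [[0.011, 0.935, -0.354], [0.003, -0.354, -0.935], [-1.0, 0.009, -0.007]] force [-0.9  0.4 -1.1] t 5.4
shift tool [ 7.3 -4.8 -1.2]
turn -0.04
```

View pics/w4.png

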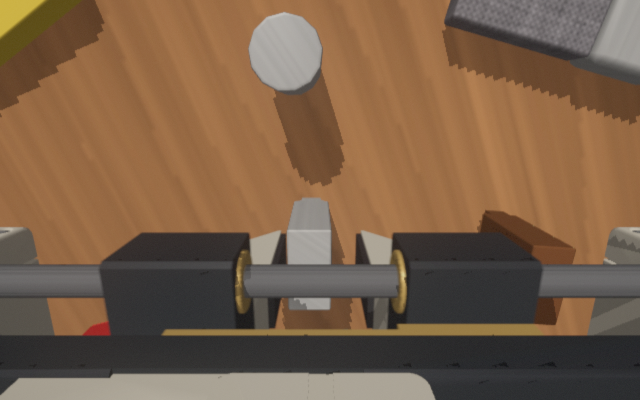

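Request:
{"method": "play_rows", "body": {
  "deltas": "7 -4 -1 0 0.6; 1 0 0 0 0.6; 0 0 0 0 1; 0 0 0 0 1; 0 0 0 0 1"
}}

```text
t: 5.95
position: [568.5, -309.6, 18.1]
orientation: [1.479, 1.013, -1.461]
force: [2.8, 0.1, 0.9]
opening: 17.9
```

Request:
{"method": "play_rows", "body": {
  "deltas": "0 0 0 0 1; 0 0 0 0 1; 0 0 0 0 1; 0 0 0 0 1"
}}

```text
t: 6.35
position: [568.5, -309.6, 18.1]
orientation: [1.479, 1.013, -1.461]
force: [-0.7, -0.1, -1.1]
opening: 17.8
```

Run:
```python
from h import *
go([568.5,-309.6,20],-20.7)
grab('wrist','w5')
```

```text
pos [ 568.5 -309.6   18.1] tooly yaw -20.73 M [[0.01, 0.935, -0.354], [0.004, -0.354, -0.935], [-1.0, 0.008, -0.007]] force [-0.7 -0.1 -1.1] t 6.35
shift tool [-1.9  0.1  0. ]
turn -0.03
```

View pics/w5.png

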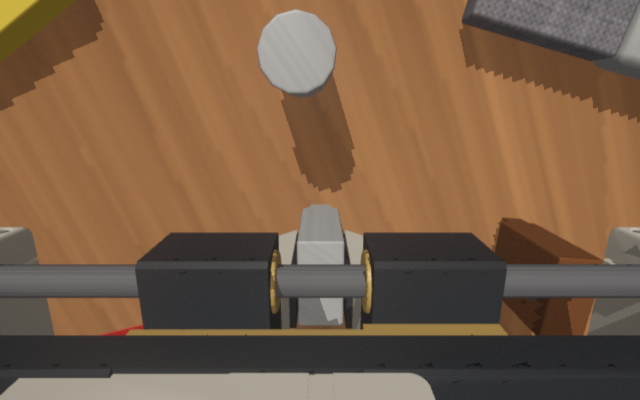

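Gripped, opening 17.8. The TCP is only 18 mm above the foot, so the fingertips would clear the stops by just 2 mm. I'll regrip about 4 mm higher.

Request:
{"method": "play_rows", "body": {
  "deltas": "0 0 0 0 0.72; -4 0 0 0 0.72; 0 0 0 0 1; 0 0 0 0 1; 0 0 0 0 1"
}}

```text
t: 6.9
position: [568.5, -309.6, 22.6]
orientation: [1.479, 1.013, -1.461]
force: [-0.1, 0.1, -1.2]
opening: 17.8
```

Request:
{"method": "play_rows", "body": {
  "deltas": "0 0 0 0 1; 0 0 0 0 1"
}}

```text
t: 7.1
position: [568.5, -309.7, 22.6]
orientation: [1.479, 1.013, -1.461]
force: [-0.4, 0.1, -0.2]
opening: 17.8
```

Request:
{"method": "play_rows", "body": {
  "deltas": "-40 0 0 0 1; -40 0 0 0 1; -20 0 0 0 1; 0 0 0 0 1"
}}

```text
t: 7.5
position: [565.5, -308.7, 122.8]
orientation: [1.477, 1.019, -1.466]
force: [-0.3, -0.3, -4.5]
opening: 18.0
```

Run:
```python
from h import *
go([524,112,110],10.5);st()
grab('wrist','w6');grab('side','s6')
crop('w6',220,180,200,150,4,'c6');crop('side0',360,240,110,90,7,'c6b');crop('s6',340,180,140,110,5,'c7')
```

```text
pos [ 565.5 -308.7  122.8] tooly yaw -20.75 M [[0.004, 0.935, -0.354], [0.006, -0.354, -0.935], [-1.0, 0.001, -0.007]] force [-0.3 -0.3 -4.5] t 7.5
shift tool [  15.3 -187.8 -378.6]
turn -31.25
{'t': 7.5, 'qpos': [-0.047, 0.655, 0.745, 1.683, -0.518, 1.011, 0.517], 'effort': [-0.811, -71.015, 15.564, -26.883, 0.236, 1.006, -0.27], 'position': [565.473, -308.652, 122.792], 'orientation': [1.477, 1.019, -1.466], 'force': [-0.33, -0.279, -4.542], 'torque': [-0.131, -0.021, -0.017], 'opening': 17.989}
```

View pics/c6.png

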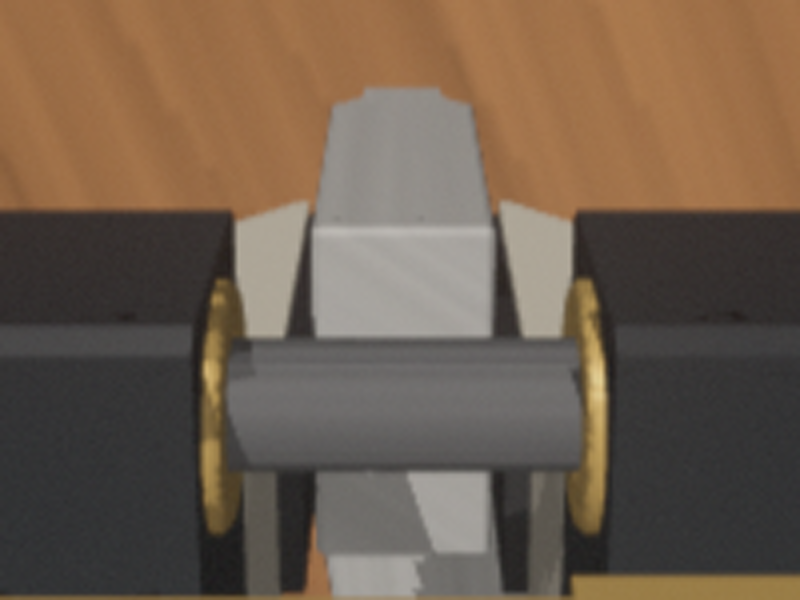

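View pics/c7.png

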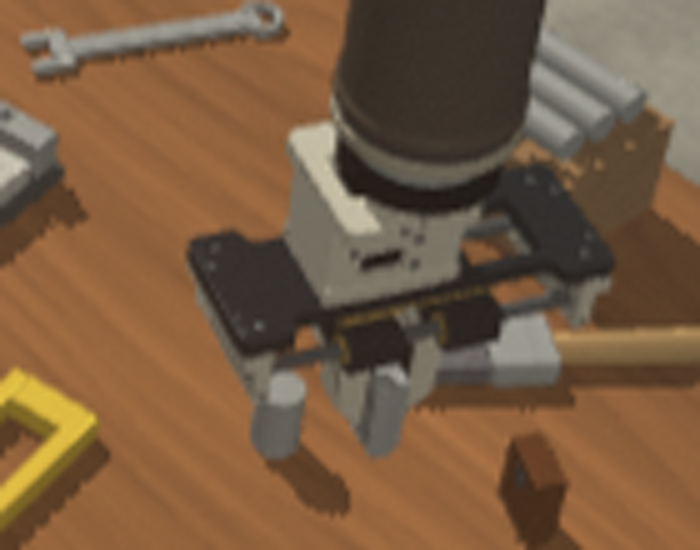

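Spacer is held upright and square, with the foot about 22.6 mm below the TCP. I'm carrying it to a viewing point in front of the gap.

Request:
{"method": "play_rows", "body": {
  "deltas": "0 -20 -42 0 1; 0 -20 -42 0 1; 0 -20 -42 0 1; 0 -20 -42 0 1; 0 -20 -42 0 1"
}}

```text
t: 8.1
position: [539.3, -76.6, 112.6]
orientation: [1.476, 1.016, -1.489]
force: [0.7, 1.2, -3.8]
opening: 17.6
```

Request:
{"method": "play_rows", "body": {
  "deltas": "0 -20 -42 -7.8 1; 0 -14 -40 -7.8 1; 0 0 0 -7.8 1; 0 0 0 -7.8 1; 0 0 0 0 1"
}}

```text
t: 8.6
position: [523.6, 28.3, 103.3]
orientation: [1.05, 1.323, -1.074]
force: [0.5, -0.5, -3.7]
opening: 17.6
```

Run:
```python
from h import *
go([519,112,110],10.5)
grab('wrist','w7')
```

```text
pos [523.6  28.3 103.3] tooly yaw 11.67 M [[-0.027, 0.979, 0.202], [0.004, 0.202, -0.979], [-1.0, -0.026, -0.009]] force [ 0.5 -0.5 -3.7] t 8.6
shift tool [ -6.3  12.3 -83. ]
turn 1.17
```

View pics/w7.png

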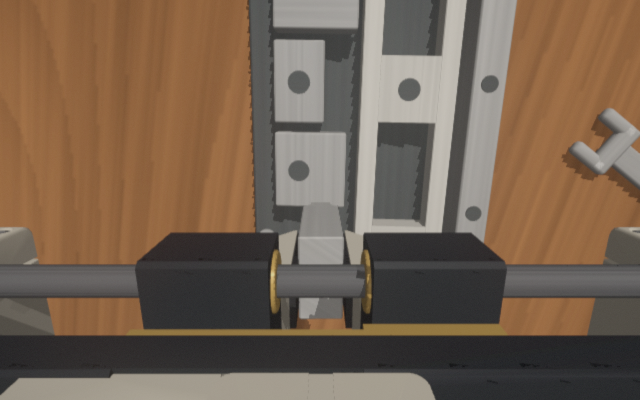

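Request:
{"method": "play_rows", "body": {
  "deltas": "-10 0 0 0 1; 0 0 0 0 1"
}}

```text
t: 8.85
position: [523.0, 26.4, 112.7]
orientation: [1.058, 1.318, -1.087]
force: [0.0, 0.5, -3.7]
opening: 17.7
```

Run:
```python
from h import *
go([519,112,110],10.5)
grab('wrist','w8')
crop('w8',240,0,140,125,5,'c8')
crop('w8',380,30,140,120,5,'c9')
```

```text
pos [523.   26.4 112.7] tooly yaw 10.87 M [[-0.03, 0.982, 0.188], [0.002, 0.189, -0.982], [-1.0, -0.029, -0.008]] force [ 0.   0.5 -3.7] t 8.85
shift tool [  3.   12.3 -84.8]
turn 0.37
```

View pics/c8.png

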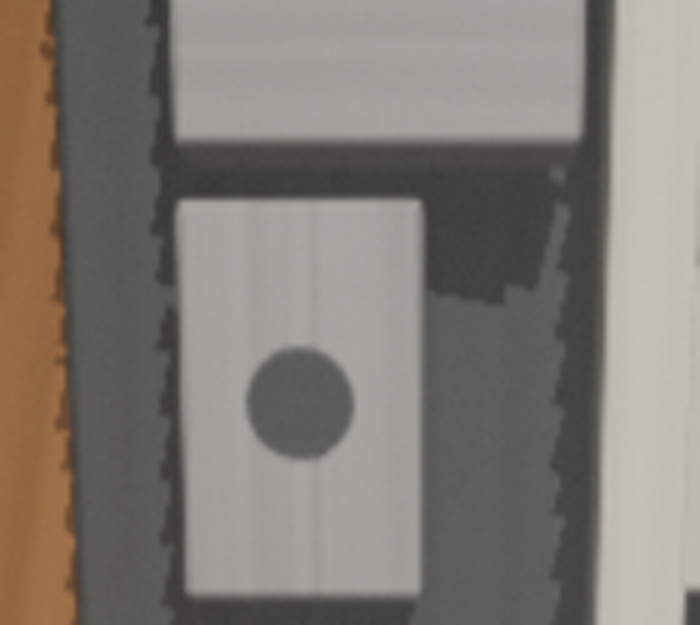

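View pics/c9.png

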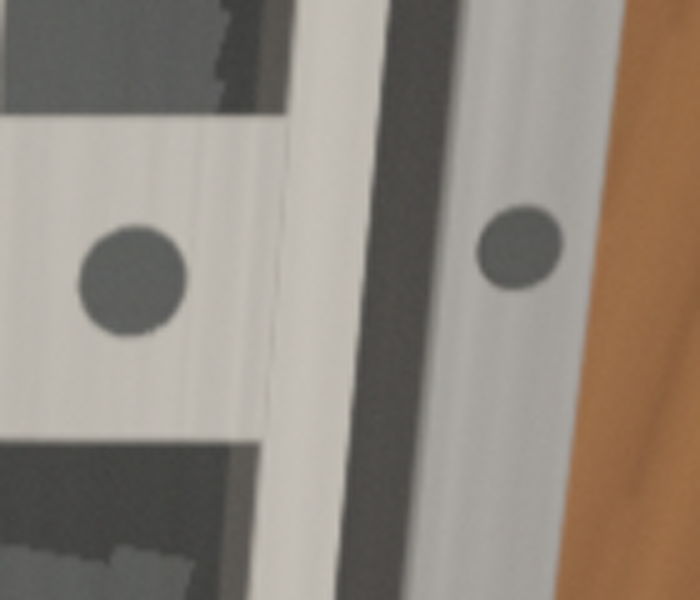

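Run:
```python
from h import *
w=load('w8')
P=lambda u,v,z,o=(240,0):onz(w,o[0]+u/5,o[1]+v/5,z)
S=[P(424,200,28),P(421,595,28),P(177,200,28),P(186,595,28)]
print('stop corners',np.round(S,1).tolist())
pl=[P(610,60,28),P(606,200,28),P(600,400,28),P(595,600,28)];print('plate edge',np.round(pl,1).tolist())
fr=[P(463,0,38,(380,30)),P(405,590,38,(380,30))];print('fence inner top',np.round(fr,1).tolist())
pr=[P(388,0,28,(380,30)),P(336,590,28,(380,30))];print('plate +x',np.round(pr,1).tolist())
fh=P(520,247,38,(380,30));sh=P(300,403,28);ph=P(133,280,28,(380,30))
print('fence hole',fh.round(1),'stop hole',sh.round(1),'plate hole',ph.round(1))
def yaw(a,b):d=np.array(b)-a;return np.degrees(np.arctan2(-d[0],d[1])) if d[1]>0 else np.degrees(np.arctan2(d[0],-d[1]))
print('yaws',yaw(S[1],S[0]),yaw(S[3],S[2]),yaw(pl[3],pl[0]),yaw(fr[1],fr[0]),yaw(pr[1],pr[0]))
th=np.radians(10.5);ex=np.array([np.cos(th),np.sin(th),0]);
print('gap',(pl[2]-(S[0]+S[1])/2)@ex, 'front gap',(np.mean(fr,0)-np.mean(pr,0))@ex)
ey=np.array([-np.sin(th),np.cos(th),0])
ymid=np.mean([s@ey for s in S]);xm=((pl[2]@ex)+(S[0]@ex+S[1]@ex)/2)/2
C=xm*ex+ymid*ey;print('gap centre',C.round(1))
go([*C[:2],112.7],10.5)
# tri holes with scene/side
a=load('scene0');b=load('side0')
print('stop hole 3-view',tri((w,240+300/5,403/5),(a,280+417/8,170+25),(b,255+300/7,165+330/7)).round(1))
print('fence hole',tri((w,380+520/5,30+247/5),(a,280+314/8,170+357/8),(b,255+470/7,165+190/7)).round(1))
# spacer location: top edge in wrist image
for z in (0,):
    o=bot.get_obs();M=Ro.from_rotvec(o['orientation']).as_matrix();p=o['position']
    print('tcp',proj(w,p),[tuple(np.round(proj(w,p+M@np.array(d)),1)) for d in [(-29.4,-9,-18),(-29.4,9,-18),(-29.4,9,18),(22.6,-5,-18),(22.6,5,-18)]])
crop('w8',260,190,120,140,5,'c10')
```

```text
stop corners [[502.3, 132.1, 28.0], [511.3, 84.2, 28.0], [471.5, 126.3, 28.0], [480.5, 78.2, 28.0]]
plate edge [[521.8, 152.0, 28.0], [524.8, 136.3, 28.0], [529.3, 112.7, 28.0], [534.1, 88.0, 28.0]]
fence inner top [[588.1, 152.1, 38.0], [601.3, 83.4, 38.0]]
plate +x [[582.2, 152.9, 28.0], [596.0, 81.3, 28.0]]
fence hole [603.  126.5  38. ] stop hole [491.2 105.1  28. ] plate hole [559.6 114.8  28. ]
yaws 10.638665507435416 10.54343545242341 10.844973118081311 10.891612877946304 10.925217947477023
gap 22.935779417913356 front gap 5.599159467174981
gap centre [518.1 110.1   0. ]
pos [522.6  26.4 112.2] tooly yaw 10.89 M [[-0.03, 0.982, 0.189], [0.002, 0.189, -0.982], [-1.0, -0.029, -0.008]] force [-0.3  0.7 -4.8] t 8.9
shift tool [ -0.2  11.3 -83.1]
turn 0.39
stop hole 3-view [491.9 106.3  26.5]
fence hole [604.  127.3  36.4]
tcp (np.float64(320.6669232935318), np.float64(251.2170663208215)) [(np.float64(297.3), np.float64(238.4)), (np.float64(344.1), np.float64(238.4)), (np.float64(342.5), np.float64(320.7)), (np.float64(311.2), np.float64(202.2)), (np.float64(330.2), np.float64(202.2))]
```

View pics/c10.png

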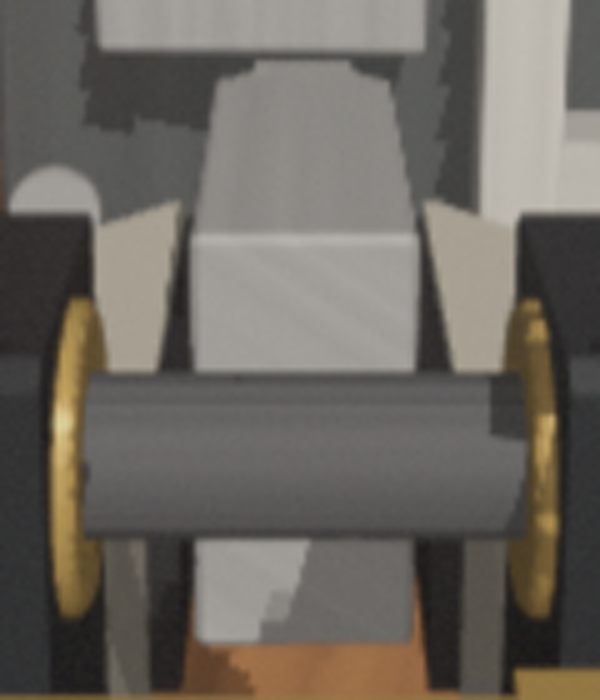

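Readings:
- Gap about 23 mm and front gap about 5.6 mm, consistent with the text.
- Gap centre about (518.5,110.6), yaw 10.7°.
- The spacer's image corners match TCP-centred predictions within about 1 px.

I'll approach slowly to a hover, which also keeps the tilt drift small.

Request:
{"method": "play_rows", "body": {
  "deltas": "5 3 -20 0 1; 8 3 -22 0 1; 10 3 -22 0 1; 10 2 -14 0 1; 5 0 -4 0 1"
}}

```text
t: 9.4
position: [519.1, 108.0, 74.2]
orientation: [1.069, 1.309, -1.095]
force: [-0.3, 0.4, -3.9]
opening: 17.7
```

Request:
{"method": "play_rows", "body": {
  "deltas": "2 0 0 0 1; 0 0 0 0 1"
}}

```text
t: 9.6
position: [518.6, 106.9, 71.4]
orientation: [1.068, 1.308, -1.098]
force: [0.7, -0.5, -2.8]
opening: 17.5
```

Run:
```python
from h import *
go([518.8,110.7,58],10.7)
grab('wrist','w9')
crop('w9',230,120,180,140,4,'c11')
```

```text
pos [518.6 106.9  71.4] tooly yaw 10.02 M [[-0.027, 0.984, 0.174], [-0.0, 0.174, -0.985], [-1.0, -0.027, -0.005]] force [ 0.7 -0.5 -2.8] t 9.6
shift tool [13.4  1.2 -3.6]
turn -0.68
```

View pics/c11.png

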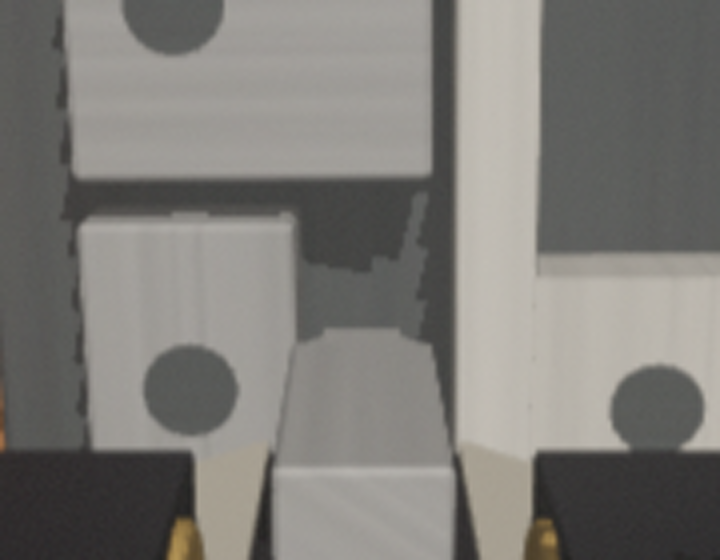

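Run:
```python
from h import *
w=load('w9')
P=lambda u,v,z:onz(w,230+u/4,120+v/4,z)
a=P(297,225,28);a2=P(295,335,28);b1=P(456,100,28);b=P(455,225,28);b2=P(453,400,28);c=P(80,225,28)
th=np.radians(10.7);ex=np.array([np.cos(th),np.sin(th),0]);ey=np.array([-np.sin(th),np.cos(th),0])
for n,p in dict(stopR=a,stopR2=a2,plate0=b1,plate=b,plate2=b2,stopL=c).items(): print(n,p.round(1),'x',(p@ex).round(2),'y',(p@ey).round(2))
o=bot.get_obs();M=Ro.from_rotvec(o['orientation']).as_matrix();p=np.array(o['position'])
print('tcp xy',(p@ex).round(2),(p@ey).round(2))
for d in [(-29.4,-9,-18),(-29.4,9,-18),(22.6,-5,-18),(22.6,5,-18)]:
    u,v=proj(w,p+M@np.array(d));print(d,round((u-230)*4),round((v-120)*4))
```

```text
stopR [502.9 132.6  28. ] x 518.73 y 36.89
stopR2 [505.3 116.3  28. ] x 518.07 y 20.49
plate0 [521.9 154.2  28. ] x 541.44 y 54.59
plate [525.2 136.7  28. ] x 541.4 y 36.77
plate2 [529.9 110.8  28. ] x 541.26 y 10.45
stopL [472.  126.9  28. ] x 487.35 y 37.04
tcp xy 529.55 8.58
(-29.4, -9, -18) 273 479
(-29.4, 9, -18) 461 479
(22.6, -5, -18) 328 332
(22.6, 5, -18) 405 332
```

Request:
{"method": "play_rows", "body": {
  "deltas": "6 1.2 -3.4 -0.7 1; 6 0 0 0 1; 3 0 0 0 1; 0 0 0 0 1"
}}

```text
t: 10.05
position: [519.9, 108.2, 56.2]
orientation: [1.062, 1.311, -1.089]
force: [-1.5, -0.1, -3.4]
opening: 17.7
```

```bash
cat >> h.py <<'E'
th=np.radians(10.7);ex=np.array([np.cos(th),np.sin(th),0]);ey=np.array([-np.sin(th),np.cos(th),0])
def fx():
    o=bot.get_obs();p=np.array(o['position']);f=np.array(o['force']);M=Ro.from_rotvec(o['orientation']).as_matrix()
    print('fix xy',(p@ex).round(2),(p@ey).round(2),'z',p[2].round(2),'F',(f@ex).round(1),(f@ey).round(1),f[2].round(1),'tilt x,y',(M[:,0]@ex).round(3),(M[:,0]@ey).round(3),'yaw',np.degrees(np.arctan2(M[1,1],M[0,1])).round(2),'open',o['opening'],'t',o['t'])
E
python3 - <<'E'
from h import *
fx()
grab('wrist','w10')
crop('w10',230,120,180,140,4,'c12')
E
```

```text
fix xy 530.94 9.8 z 56.17 F -1.5 0.2 -3.4 tilt x,y -0.025 0.005 yaw 10.56 open 17.717640045691393 t 10.05
```

View pics/c12.png

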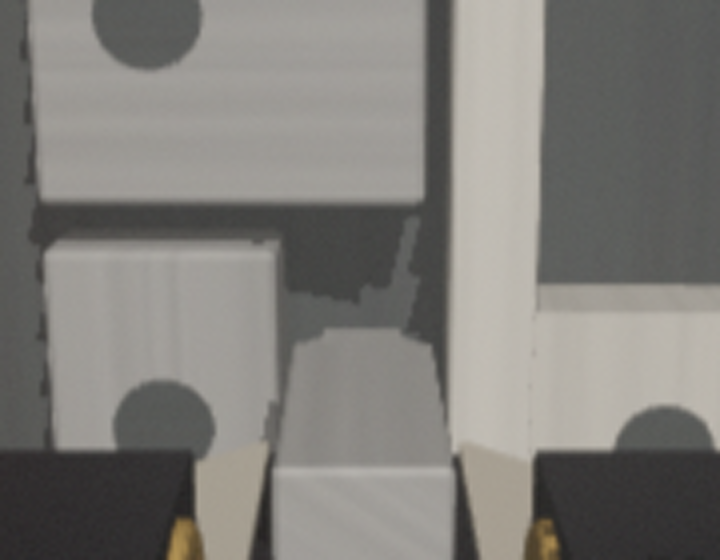

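The foot (columns 323–400 of the crop) is centred on the gap (276–448). I'll shift about 2.3 mm toward the stop's middle and lower.

Request:
{"method": "play_rows", "body": {
  "deltas": "0 0.2 -2.3 -0.2 1; 5 0.1 0 0 1; 5 0.1 0 0 1; 4 0.1 0 0 1; 0 0 0 0 1"
}}

```text
t: 10.6
position: [519.9, 110.8, 41.4]
orientation: [1.059, 1.312, -1.086]
force: [0.6, 0.0, -3.2]
opening: 17.8
```

Run:
```python
from h import *
fx()
grab('wrist','w11')
crop('w11',230,120,180,140,4,'c13')
```

```text
fix xy 531.44 12.33 z 41.39 F 0.6 -0.1 -3.2 tilt x,y -0.024 0.005 yaw 10.78 open 17.787032248605005 t 10.6
```

View pics/c13.png

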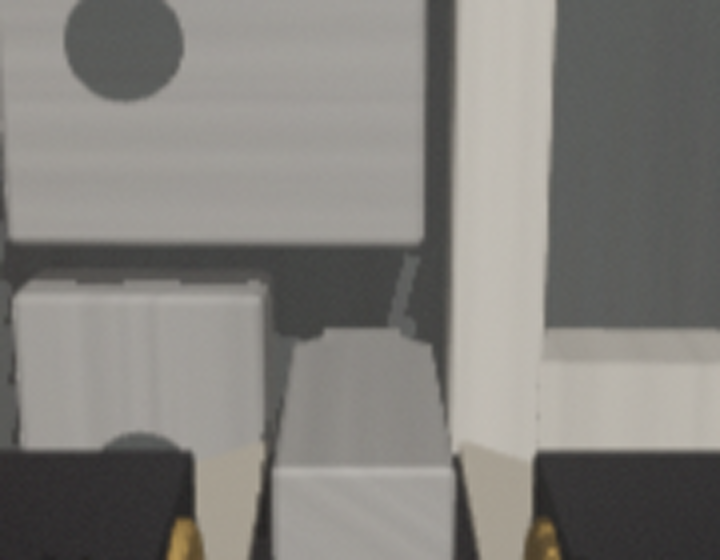

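Foot is in the gap with no contact force. I'm lowering to the floor.

Request:
{"method": "play_rows", "body": {
  "deltas": "3 -0.2 0 0 1; 2.5 0 0 0 1; 1.5 0 0 0 1; 0 0 0 0 1"
}}

```text
t: 11.05
position: [520.0, 110.7, 34.6]
orientation: [1.06, 1.311, -1.085]
force: [-2.0, -1.1, 0.6]
opening: 17.7
```

Run:
```python
from h import *
fx()
```

```text
fix xy 531.5 12.24 z 34.6 F -2.1 -0.7 0.6 tilt x,y -0.023 0.005 yaw 10.76 open 17.69939262806487 t 11.05
```

On the floor (TCP z 34.6, weight carried). I'll push toward the fence in small rows.

Request:
{"method": "play_rows", "body": {
  "deltas": "0 1 0 0 1; 0 1 0 0 1; 0 1 0 0 1; 0 1 0 0 1",
  "force": 60
}}

```text
t: 11.45
position: [521.7, 111.0, 34.6]
orientation: [1.059, 1.315, -1.088]
force: [-5.9, -0.9, 6.2]
opening: 17.8
```

Run:
```python
from h import *
fx()
```

```text
fix xy 533.21 12.2 z 34.57 F -6.0 0.3 6.2 tilt x,y -0.028 0.006 yaw 10.75 open 17.83832968852667 t 11.45
```

Request:
{"method": "play_rows", "body": {
  "deltas": "-0.2 2 0 0 1; 0 2 0 0 1; 0 2 0 0 1; 0 2 0 0 1"
}}

```text
t: 11.85
position: [522.2, 111.1, 34.6]
orientation: [1.053, 1.326, -1.099]
force: [-8.3, -1.2, 9.0]
opening: 17.9
```

Run:
```python
from h import *
fx()
```

```text
fix xy 533.71 12.18 z 34.58 F -8.4 0.4 9.0 tilt x,y -0.042 0.009 yaw 10.7 open 17.91417955446842 t 11.85
```

Tilt is creeping (-0.042) because the foot is dragging on the floor (9 N down). I'll back off, unload, and use light contact with the short stop to bring the tilt back.

Request:
{"method": "play_rows", "body": {
  "deltas": "-0.6 -2 0 0 1; 0 -1.5 0 0 1; 0 -2 0 0 1"
}}

```text
t: 12.15
position: [517.6, 110.1, 35.3]
orientation: [1.054, 1.325, -1.097]
force: [-0.7, -1.3, -3.6]
opening: 17.9
```

Run:
```python
from h import *
fx()
```

```text
fix xy 529.01 12.05 z 35.35 F -0.9 -1.2 -3.6 tilt x,y -0.04 0.008 yaw 10.7 open 17.899143140371383 t 12.15
```

Request:
{"method": "play_rows", "body": {
  "deltas": "0 -2 0 0 1; 0 -3 0 0 1; 0 -3 0 0 1; 0 -3 0 0 1"
}}

```text
t: 12.55
position: [516.6, 109.9, 37.3]
orientation: [1.062, 1.31, -1.083]
force: [7.4, 1.7, -8.2]
opening: 17.5
```

Run:
```python
from h import *
fx()
```

```text
fix xy 528.03 12.04 z 37.32 F 7.5 0.3 -8.2 tilt x,y -0.021 0.006 yaw 10.75 open 17.498125176559626 t 12.55
```

Request:
{"method": "play_rows", "body": {
  "deltas": "1 -3.5 0 0 1; 1 -3.5 0 0 1; 1 -3.5 0 0 1; 1 -3.5 0 0 1"
}}

```text
t: 12.95
position: [516.3, 109.8, 37.6]
orientation: [1.075, 1.292, -1.063]
force: [7.8, 1.5, -3.4]
opening: 17.7
```

Run:
```python
from h import *
fx()
```

```text
fix xy 527.67 12.04 z 37.57 F 7.9 0.0 -3.4 tilt x,y 0.006 0.004 yaw 10.79 open 17.741806397726627 t 12.95
```

Request:
{"method": "play_rows", "body": {
  "deltas": "1 -4 0 0 1; 1 -4 0 0 1; 1 -4 0 0 1; 1 -4 0 0 1; 1 -1 0 0 1"
}}

```text
t: 13.45
position: [516.1, 109.9, 37.3]
orientation: [1.09, 1.269, -1.039]
force: [-0.5, 0.0, -3.7]
opening: 17.4
```

Run:
```python
from h import *
fx()
grab('wrist','w12')
crop('w12',230,120,180,140,4,'c14')
```

```text
fix xy 527.53 12.14 z 37.31 F -0.5 0.1 -3.7 tilt x,y 0.039 0.002 yaw 10.85 open 17.3662990804017 t 13.45
```

View pics/c14.png

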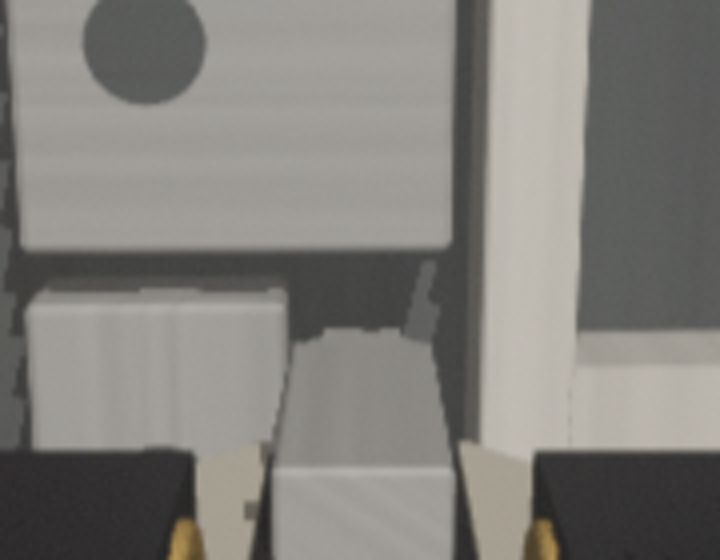

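Tilt is now +0.039, foot toward the plate, and the grasp is unchanged. I'll go back to the floor and push with larger steps, slightly unloaded.

Request:
{"method": "play_rows", "body": {
  "deltas": "2.2 2 0 0 1; 0 2 0 0 1; -0.3 5 0 0 1; -1 5 0 0 1"
}}

```text
t: 13.9
position: [526.0, 112.0, 35.2]
orientation: [1.086, 1.275, -1.045]
force: [-15.8, -3.7, -0.5]
opening: 17.8
```

Run:
```python
from h import *
fx()
```

```text
fix xy 537.63 12.35 z 35.23 F -16.2 -0.7 -0.5 tilt x,y 0.03 0.002 yaw 10.85 open 17.79763946326131 t 13.9
```

Run:
```python
from h import *
fx()
grab('wrist','w13');grab('side','s13');grab('scene','sc13');fx()
crop('w13',340,0,180,150,4,'c15');crop('s13',255,165,105,80,7,'c16');crop('sc13',280,170,95,70,8,'c17')
```

```text
fix xy 537.63 12.35 z 35.23 F -16.2 -0.7 -0.5 tilt x,y 0.03 0.002 yaw 10.85 open 17.79763946326131 t 13.9
fix xy 537.52 12.32 z 35.21 F -4.3 -0.7 -3.3 tilt x,y 0.03 0.002 yaw 10.85 open 17.978417853519744 t 14.05
```

View pics/w13.png

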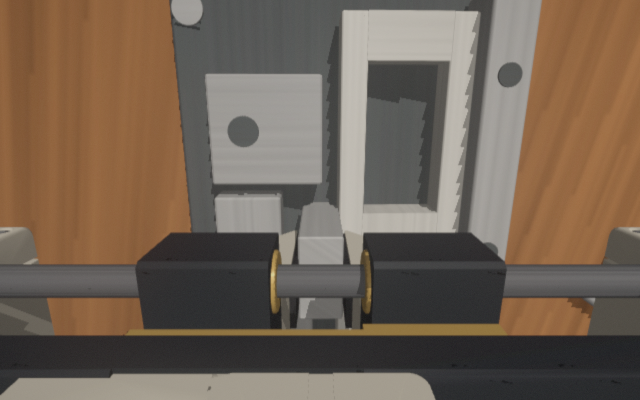

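View pics/c16.png

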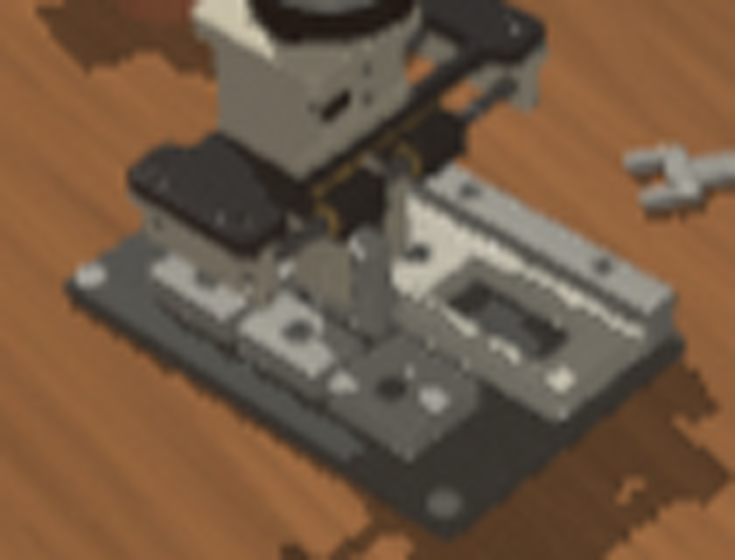

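View pics/c17.png

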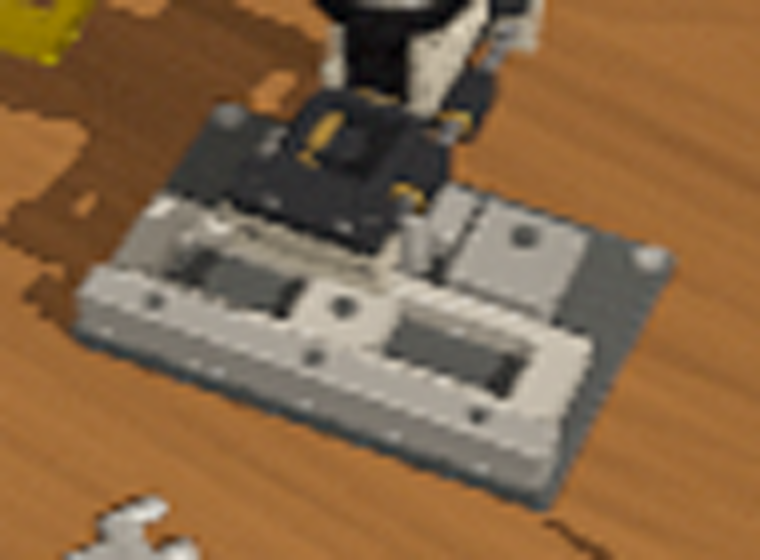

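Request:
{"method": "play_rows", "body": {
  "deltas": "0.3 4 0 0 1; 0 4 0 0 1; 0 4 0 0 1"
}}

```text
t: 14.35
position: [526.3, 111.9, 34.5]
orientation: [1.077, 1.293, -1.062]
force: [-17.4, -2.8, 17.3]
opening: 17.9
```

Run:
```python
from h import *
fx()
grab('wrist','w14');fx()
crop('w14',330,0,200,150,4,'c18')
```

```text
fix xy 537.91 12.26 z 34.47 F -17.7 0.5 17.3 tilt x,y 0.006 0.007 yaw 10.78 open 17.854533010043696 t 14.35
fix xy 537.94 12.29 z 34.46 F -17.4 0.1 19.6 tilt x,y 0.006 0.007 yaw 10.78 open 17.71902015033538 t 14.4
```

View pics/c18.png

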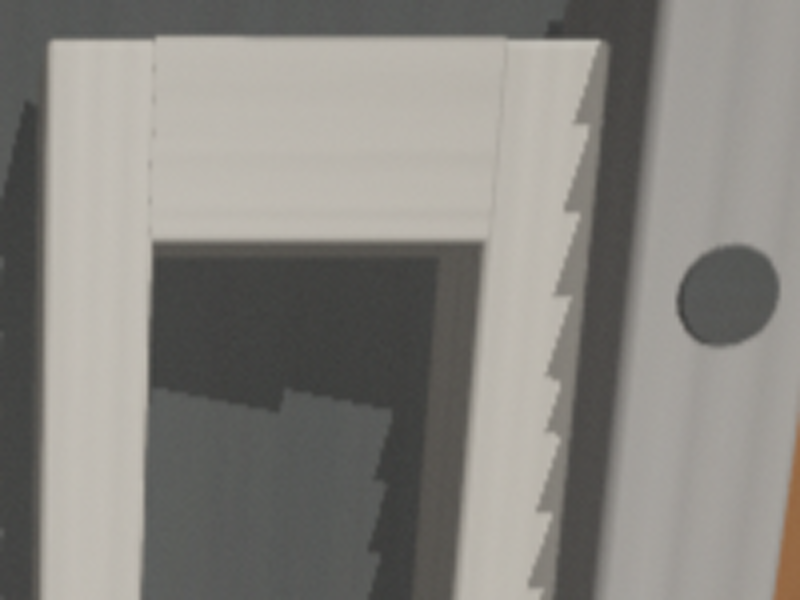

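Run:
```python
from h import *
w=load('w14')
P=lambda u,v,z:onz(w,330+u/4,0+v/4,z)
for (u,v),(u2,v2) in [((607,45),(661,45)),((553,580),(600,580)),((590,220),(641,220))]:
    p=P(u,v,28);q=P(u2,v2,38);print((p@ex).round(2),(q@ex).round(2),'gap',((q-p)@ex).round(2),'y',(p@ey).round(1))
l=[P(48,45,28),P(42,500,28)];print([((x@ex).round(2),(x@ey).round(1)) for x in l])
# predicted position of a flush plate edge: fence top edge lowered to z=28
q=P(661,45,38);q[2]=28;print('flush edge px',(np.array(proj(w,q))-[330,0])*4)
```

```text
604.99 606.16 gap 1.17 y 118.2
605.24 606.14 gap 0.9 y 62.3
605.14 606.15 gap 1.01 y 101.0
[(np.float64(546.23), np.float64(118.0)), (np.float64(546.37), np.float64(71.1))]
flush edge px [615.51858811  69.39329873]
```

Two of three measures say the plate is flush:
- TCP travel from stop contact gives a spacer face at 547.0, against 546.8 expected for flush.
- The plate's back edge sits 28 mm from the stop edge.
- The direct fence view reads about 1 mm, within the scale error.

The push stalls at 17 N, but floor load is also 17 N, so I'll relax that while keeping the push.

Request:
{"method": "play_rows", "body": {
  "deltas": "-0.5 3.8 0 0 1; -0.4 3.8 0 0 1"
}}

```text
t: 14.6
position: [526.4, 111.9, 34.5]
orientation: [1.071, 1.305, -1.073]
force: [-14.2, -4.1, 9.7]
opening: 17.4
```

Run:
```python
from h import *
fx()
for i in range(6): bot.grab_frame('side')
fx();grab('wrist','w15');crop('w15',330,0,200,150,4,'c19');grab('scene','sc15');crop('sc15',280,170,95,70,8,'c20');fx()
```

```text
fix xy 538.06 12.26 z 34.53 F -14.7 -1.4 9.7 tilt x,y -0.009 0.009 yaw 10.75 open 17.42502836922894 t 14.6
fix xy 538.03 12.25 z 34.52 F -13.9 0.3 10.2 tilt x,y -0.008 0.009 yaw 10.75 open 17.53933441931666 t 14.9
fix xy 538.05 12.27 z 34.52 F -13.5 0.1 10.5 tilt x,y -0.008 0.009 yaw 10.75 open 17.629741704893075 t 15.0
```

View pics/c20.png

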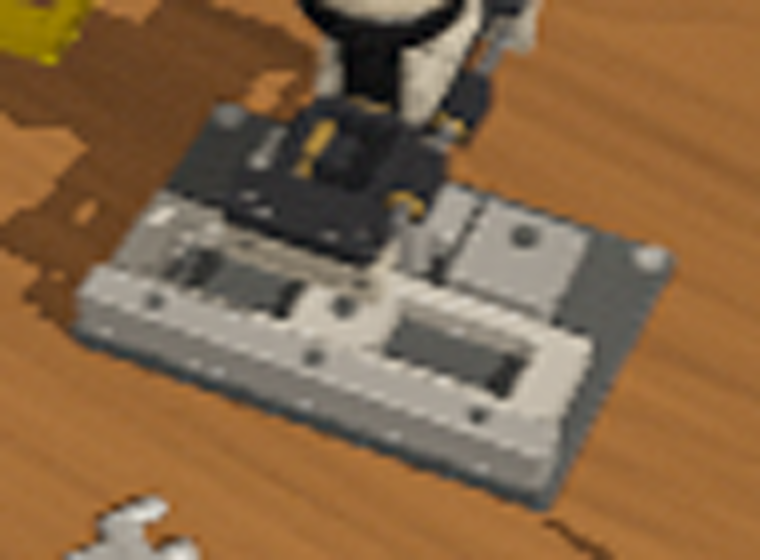

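View pics/w15.png

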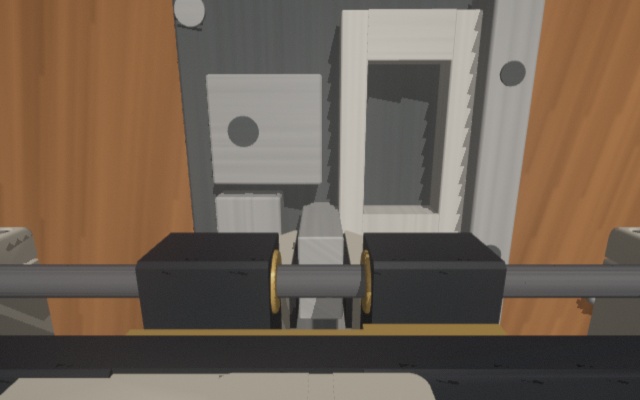

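Stable at 13.5 N. One firmer push gives both ends more margin, then I'll check yaw.

Request:
{"method": "play_rows", "body": {
  "deltas": "-0.6 5.2 0 0 1; -0.6 5 0 0 1"
}}

```text
t: 15.2
position: [526.6, 112.0, 34.6]
orientation: [1.063, 1.319, -1.086]
force: [-16.7, -3.6, 11.9]
opening: 17.8
```

Run:
```python
from h import *
fx()
for i in range(6): bot.grab_frame('side')
fx();grab('wrist','w16');crop('w16',330,0,200,190,4,'c21');grab('side','s16');crop('s16',290,165,75,65,10,'c22');fx()
```

```text
fix xy 538.27 12.25 z 34.6 F -17.1 -0.4 11.9 tilt x,y -0.028 0.012 yaw 10.72 open 17.779632682642127 t 15.2
fix xy 538.25 12.24 z 34.56 F -16.4 -0.2 14.3 tilt x,y -0.027 0.012 yaw 10.71 open 17.786596342488387 t 15.5
fix xy 538.24 12.23 z 34.56 F -18.0 -1.0 12.8 tilt x,y -0.027 0.012 yaw 10.72 open 17.80654808011463 t 15.6
```

View pics/c21.png

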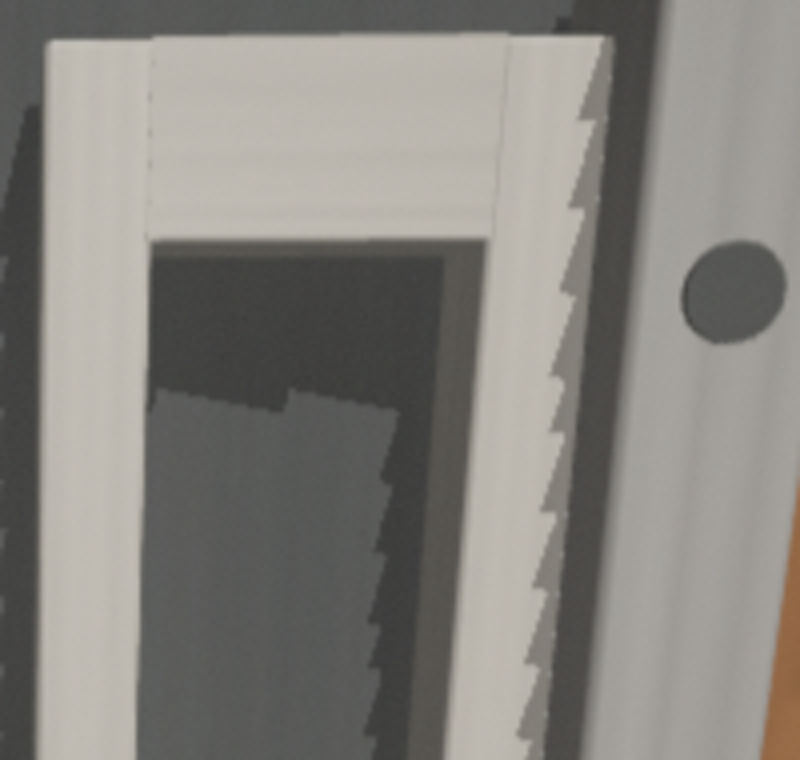

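View pics/c22.png

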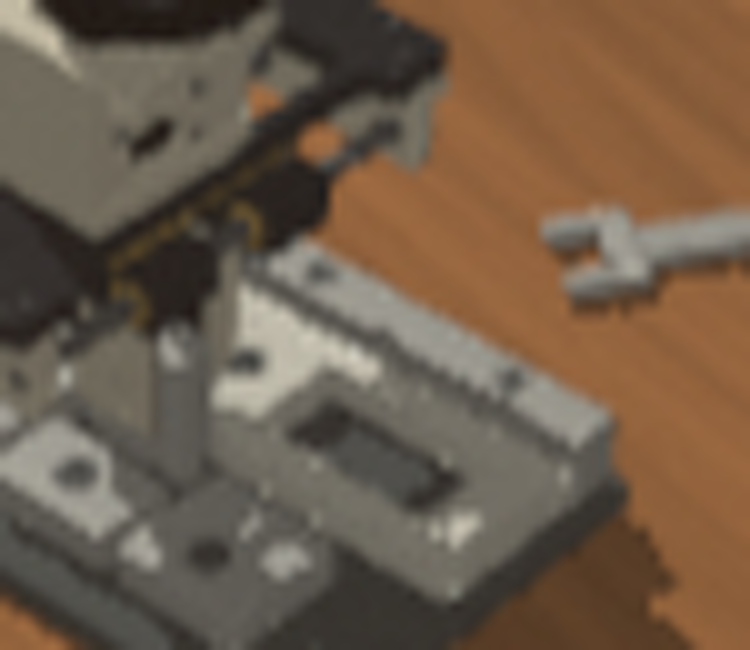

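Run:
```python
from h import *
crop('w16',170,0,180,210,4,'c23')
```

```text
(no output)
```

View pics/c23.png

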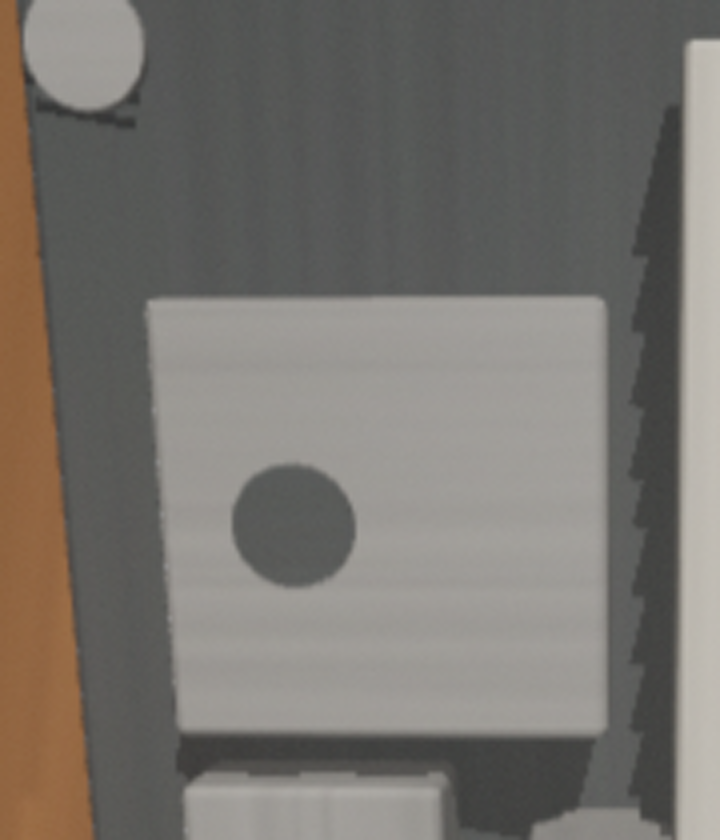

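Using the long stop, at the same height as the plate, as a ruler: the gap is 8.7 mm at both ends of that stop, against 8 mm for flush. So the plate is on the fence with no measurable yaw. The push is steady at about 17 N, tool tilt 0.03, and the spacer on the floor. I'm handing in.

Run:
```python
from h import *
fx();print(bot.hand_in());fx()
```

```text
fix xy 538.24 12.23 z 34.56 F -18.0 -1.0 12.8 tilt x,y -0.027 0.012 yaw 10.72 open 17.80654808011463 t 15.6
the job is handed in; nothing more can be done
None
the job is handed in; nothing more can be done
```

I gripped the grey, marked spacer across its broad faces and lowered it to the fixture floor in front of the short stop, which was the middle one. I then pushed the plate to the fence and handed in at 15.6 s, still gripping and pressing; no verdict was reported.

**Last checks before handing in:**
- **Push:** steady at 16 to 18 N towards the fence over the last 0.4 s. The arm also pressed about 13 N down on the floor.
- **Spacer:** on the floor (foot at about 12 mm), within about 0.3 mm of the stop's middle. The tool was tilted about 0.03 rad.
- **Plate:** 8.7 mm from the long stop at both ends of that stop, against 8 mm expected for flush. It shows no measurable yaw.

**Disagreements and trouble:**
- **Fence gap:** one direct view of the fence, before the final firmer pushes, still read about 1 mm. I put that down to the wrist camera's roughly 2% scale error; the stop-to-plate readings and the travel measured from stop contact both say flush.
- **Near end:** the plate's near end was hidden by the gripper, so its flushness is inferred from the yaw.
- **First push:** it let the tool tilt creep to 0.042 rad. I corrected this by pressing lightly (about 8 N) against the short stop, then pushed again.
- **Bystanders:** I did not measure them again after the move; nothing showed contact with them.

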